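# Unload the vise, then hold the stop bolt against its spanner

## Robot

A 6-joint arm with a two-finger parallel gripper is mounted at the origin on the work surface; the furniture and walls round the work are solid. World frame = base frame: x ahead of the robot, y to its left, z up, the work surface at z = 0. Lengths are in m, angles in rad, forces in N, time in s.
With the tool pointing down it reaches from about 0.3 to 0.825 m from the base axis. Payload 5.4 kg.
Tool frame: the origin (TCP) lies at the very end of the fingers, on their centre line; the grasp point (between the pads) lies 19 mm behind it; z points along the fingers, y is the direction in which the jaws open and shut (so a half turn about z gives the same grasp; the last joint's range is limited). The gripper opens to 92 mm and grips with 3 to 60 N. Pads are 20 mm wide; open, the fingers measure 128 mm over their backs; the gripper's body (75 mm by 189 mm) begins 69 mm behind the grasp point.
Start: joints at [0.985, 0.158, 1.597, -0, 1.386, -0.21], TCP at [0.211, 0.535, 0.215] pointing down, gripper open.
Joint ranges: [-2.91, 2.91], [-0.94, 2.29], [0.18, 2.7], [-1.29, 4.43], [0.17, 2.64], [-3, 3]. Speed limits (rad/s): [2.57, 2.57, 3.14, 3.14, 3.14, 3.14].

## Interface

Orientations are given as a unit quaternion [x, y, z, w].
In Python, from station import * gives the robot as it stands. The module is installed in compiled form; this text tells all that it offers.
- The arm moves only by the tool move_arm, never from a script. Its argument "deltas" is a list of rows, each a list of 3 entries, a list of its own where there are three numbers: the closure, from 0 (fully open) to 1 (shut), then the shift along the tool's x, y, z in mm, then the turn, a rotation vector about the tool's x, y, z in degrees. In form: [[hand, [x, y, z], [rx, ry, rz]], ...]. A call has 1 to 5 rows; each row is the pose to reach, as a shift and turn from the pose commanded when the call began, along the tool's axes at that moment; what a row does not reach only later rows make up. A row lasts 1/8 s, in which the tool goes at most 62.5 mm and 10.7 degrees, less where a joint would pass 70% of its speed; a pose out of reach is approached as far as the arm can. A call with a gripper value outside its range is refused whole. The fingers move at their own pace and stop on an object; the grip force is fixed at half the most. Time passes only in rows, so rows that repeat a pose let the fingers close. It gives the time, the measured TCP pose, the force and the opening at its end, in the units of the state.
- read_state(): the state, without advancing time (a new reading comes with each control period).
- grab_frame(name): name is "side" or "top" or "wrist"; returns a dict with "color" (400x640x3 uint8, red, green, blue), "fx", "fy", "cx", "cy" (pixels), "R" (3x3) and "t" (3): a world point X has camera coordinates R X + t. Camera axes: x right, y down, z forward; pixel columns grow to the right and rows downward; lengths in m; the calibration is good to about 2 mm. A picture is of the moment at which its call begins. There is no depth.
- close_job(): hands the job in, once; it reports no verdict.
The state is a dict: "time": time; "q": joint angles; "joint_velocities": joint speeds; "tau": joint torques, N m; "tcp_pos": TCP position; "orientation": TCP orientation; "contact_force": force on the tool from outside, world axes, zero at the start; "moment": the same for the moment, N m; "finger_gap": finger opening in m.
Only numpy, scipy, OpenCV 4.12 (cv2) and the standard library are available. Lean on these libraries where they do the work, as an engineer would, in place of code of your own. Each camera call takes 0.05 s, during which the arm holds its last target. There are 200 camera calls.

## Task

Slide the vise jaw fully open by its red knob, lift the finished aluminium block out and stand it upright on the round pale foam pad, and let go of it. Then reach down behind the bracket, grip the square brass head of the stop bolt between the fingers and turn the bolt so that the weighted spanner on its nut rises clear of its rest pin (about 15 degrees), and finish while still gripping the head there so that the bolt cannot turn back. Do not touch the spanner itself, leave the jaw open, and leave the screwdriver, cap screw and sanding block where they lie.

Things in the scene. Friction and masses are not known exactly. Their poses are not given: they have to be found in the camera images.
- vise: Fixed vise. Origin on the bench under the middle of the bracket's far face; x along bolt and slide, away from the robot, z up; all mm. Blue bed 12 thick, x -50 to 155, y +-68. Dark bracket: plate x -12 to 0, 124 wide, top z 84; cheeks at both sides (x 0 to 30, top z 72) with 110 between: keep the fingers part closed there. Then head x 11 to 35, block 36 to 68, jaw face 69 (shut) to 95 (open).
- head_center (a point): Centre of the brass square bolt head, a 24 mm cube: 23 mm beyond the bracket's far face, 60 mm above the bench, 24 mm below the bracket's top, midway between the cheeks. At joint bolt = 0 two flats face the vise's +y and -y, to be pinched straight from above. The block stands 1 mm from it until lifted out.
- bolt (a joint): Turn of bolt, head, nut and spanner about the vise's +x axis through head_center, rad, 0 to 0.6; growing lifts the +y side. The spanner's weight turns it back to 0 (on the pin) with 0.15 N m when not held. From a vertical grip, roll the gripper about this axis (its top leans to the vise's -y). Right range: 0.12 to 0.45.
- knob (a point): Grip point on the red upright cylindrical knob on the jaw, 20 mm across; the red part spans 90 to 118 mm above the bench and this point is on its axis at 105 mm. It moves with the jaw.
- jaw (a joint): Slide of the grey jaw along the vise's +x, m: 0 shut, 0.026 fully open (stop). Friction about 3 N; it stays where left. Jaw 36 (x) x 70 (y) mm, top at z 81 mm; a steel lip 30 mm wide overhangs the block's top by 7 mm when shut, so the block cannot be lifted before the jaw is open.
- block: Aluminium block 32 (x) x 50 (y) x 60 (z) mm, 0.18 to 0.37 kg, loose, standing on the bed (its underside at z = 12 mm), axes along the vise's. Origin at the centre of its underside. Pinch its 50 mm width (along y) from above.
- foam_pad: Fixed round pale (off-white) foam disc (firm), 111 mm across and 12 mm thick. Origin at the centre of its underside on the bench.
- screwdriver: Bystander: screwdriver lying on the bench, 28 x 205 x 28 mm, black grip. Origin under its middle.
- screw: Bystander: cap screw standing on its black head, 13 mm across, 39 mm tall. Origin at the centre of its underside.
- sander: Bystander: brown sanding block 60 x 112 x 33 mm. Origin at the centre of its underside.
- spanner_weight (a point): Centre of the red weight (32 mm across, 20 mm thick) at the end of the steel spanner on the nut in front of the bracket. The spanner lies at vise x -30 to -10, reaches 124 mm from the bolt's axis to the vise's +y, is fixed to the bolt, and rests on a pin at bolt = 0. Not to be touched.
There are look-alikes about, which are no part of the job. There is more than one size of the block; the job needs the smallest.

How it is judged:
By the outcome, as a careful person would: the job done as asked, in the order asked, and still so for the second after the job is handed in, while the arm keeps its last pose, push and grip.
It also fails if it takes over 64 s, if anything falls off the work surface, if the arm or the gripper's body presses on something with over 40 N, if the wrist force passes 120 N, or if a joint passes its speed limit or range.

## Working session

There is one attempt and no reset: what is moved stays moved. The work goes in short steps, Python scripts to look and compute and a tool call to move; the robot and the scene stay as the last step left them, time stands still between calls to the robot, and variables do not carry over. Pictures are saved under pics/ and viewed, about 8 in all and at most 12, crops included, and the job is handed in when it is done.

Besides the shell and the picture viewer there is one more tool, called after "Emit:" by a JSON object that holds its "fn" and its "kwargs". move_arm: Moves the arm, as the interface text tells. Its arguments: {"type":"object","properties":{"deltas":{"type":"array","items":{"type":"array"}}},"required":["deltas"]}

```bash
mkdir -p pics; cat > h.py <<'E'
import numpy as np, cv2
from station import *
from scipy.spatial.transform import Rotation as Ro
def ray(f,u,v,z):
    d=f["R"].T@np.array([(u-f["cx"])/f["fx"],(v-f["cy"])/f["fy"],1]); c=-f["R"].T@f["t"]
    return c+d*(z-c[2])/d[2]
def proj(f,X):
    p=f["R"]@np.array(X)+f["t"]; return np.array([f["fx"]*p[0]/p[2]+f["cx"],f["fy"]*p[1]/p[2]+f["cy"]])
def tool(X,s=None):
    """world point -> mm in tool axes relative to TCP"""
    s=s or read_state(); return Ro.from_quat(s["orientation"]).inv().apply(np.array(X)-s["tcp_pos"])*1000
def save(f,n): cv2.imwrite(f"pics/{n}.png",f["color"][:,:,::-1])
E
python3 - <<'E'
from h import *
s=read_state(); print(s["time"],s["tcp_pos"],s["orientation"],s["finger_gap"])
a=grab_frame("top");b=grab_frame("side")
for f in(a,b): print(f["fx"],f["cx"],f["cy"],-f["R"].T@f["t"])
save(a,"top0");save(b,"side0")
E
```

```text
0.0 [0.21069546 0.5343092  0.21362163] [ 1.86792889e-01  9.82398851e-01 -8.87086168e-04 -3.56434704e-04] 0.09195034970610083
374.55031618212854 326.4546265134801 199.84836396833472 [0.52165587 0.03051434 0.96291736]
456.9548831030205 320.30482013715687 192.0157611062336 [ 0.51548705 -0.95100898  0.6137225 ]
```

View pics/top0.png

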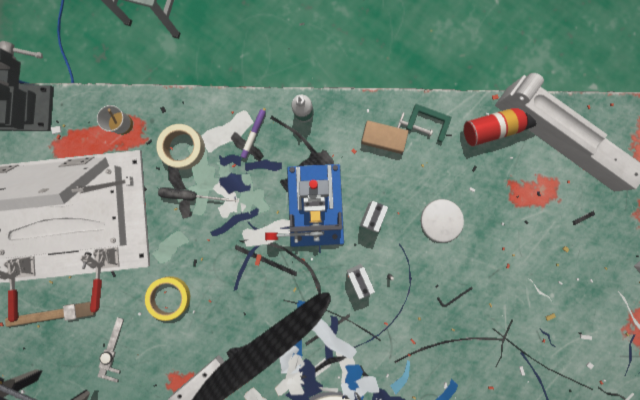

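View pics/side0.png

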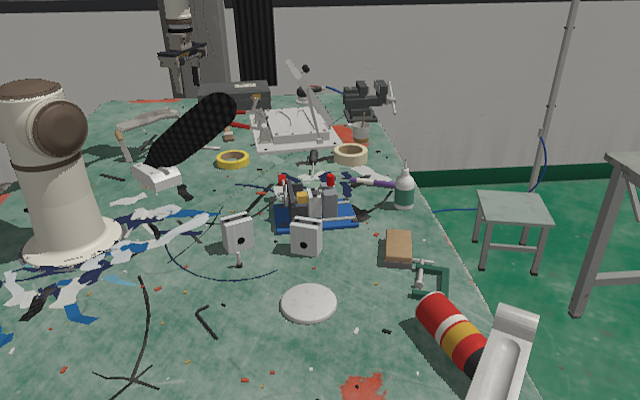

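```bash
python3 - <<'E'
from h import *
a=grab_frame("top");b=grab_frame("side")
A=cv2.resize(a["color"][150:310,230:480],None,fx=3.2,fy=3.2,interpolation=cv2.INTER_CUBIC)
cv2.imwrite("pics/c0.png",A[:,:,::-1])
hsv=cv2.cvtColor(a["color"],cv2.COLOR_RGB2HSV)
def comps(m,box,mn,name):
    M=np.zeros_like(m);x0,y0,x1,y1=box;M[y0:y1,x0:x1]=m[y0:y1,x0:x1]
    n,l,st,c=cv2.connectedComponentsWithStats(M.astype(np.uint8))
    for i in range(1,n):
        if st[i,4]>=mn: print(name,st[i],c[i].round(1))
    return M
H,S,V=[hsv[:,:,i].astype(int) for i in range(3)]
comps(((H<6)|(H>174))&(S>150)&(V>120),(240,150,360,260),4,"red")
m=comps((H>105)&(H<122)&(S>130)&(V>60),(270,155,360,255),20,"blue")
m=cv2.morphologyEx(m.astype(np.uint8),cv2.MORPH_CLOSE,np.ones((15,15)))
k,_=cv2.findContours(m,0,2);k=max(k,key=cv2.contourArea);r=cv2.minAreaRect(k);print(r)
bp=cv2.boxPoints(r)
for p in bp: print("bed",p,ray(a,*p,0.012))
m=comps((S<40)&(V>170),(410,190,480,255),50,"pad").astype(np.uint8)
k,_=cv2.findContours(m,0,2);k=max(k,key=cv2.contourArea);e=cv2.fitEllipse(k);print(e,ray(a,*e[0],0.012)) 
print("knob", ray(a,313,184,.118))
E
```

```text
red [353 150   2   3   4] [353.5 151. ]
red [310 180   7   9  50] [312.9 183.9]
red [266 233  11   7  72] [270.7 236. ]
red [257 256   4   4  14] [258.3 257.4]
blue [300 165  27  16 373] [313.5 172.1]
blue [321 165  21  60 605] [333.5 200.8]
blue [288 167  23  59 554] [295.4 202.1]
blue [291 229  53  17 439] [320.9 239. ]
((315.0111389160156, 204.71737670898438), (79.6389389038086, 52.5975456237793), 87.0643310546875)
bed [286.70755 166.29704] [0.67358862 0.130202   0.012     ]
bed [339.23605 163.60329] [ 0.68261046 -0.0042032   0.012     ]
bed [343.31473 243.13771] [ 0.48006265 -0.01696585  0.012     ]
bed [290.78622 245.83147] [0.47140435 0.11545911 0.012     ]
pad [ 422  199   42   42 1372] [442.4 219.6]
((442.4461669921875, 219.6162109375), (40.372032165527344, 41.51417541503906), 138.1292266845703) [ 0.54306553 -0.26803953  0.012     ]
knob [0.61706692 0.05860318 0.118     ]
```

View pics/c0.png

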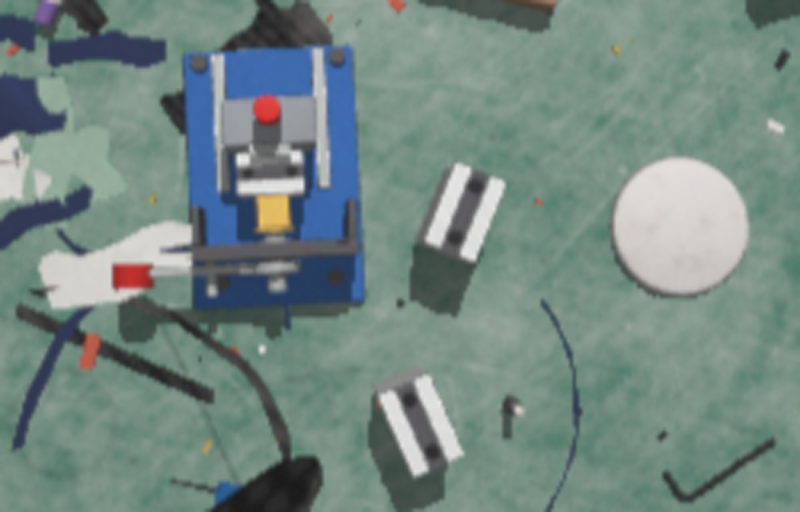

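```bash
python3 - <<'E'
from h import *
b=grab_frame("side")
A=cv2.resize(b["color"][160:260,210:370],None,fx=5,fy=5,interpolation=cv2.INTER_CUBIC)
cv2.imwrite("pics/c1.png",A[:,:,::-1])
V=np.array([.5245,.0525,0]);R=Ro.from_euler('z',3.9,degrees=True)
def vw(x,y,z): return V+R.apply(np.array([x,y,z])/1000)
for n,p in dict(knobtop=(92.5,0,118),knobbot=(92.5,0,90),brktop=(0,-62,84),blocktop=(52,-25,72),head=(23,0,60),pin=(-20,124,60),bedc=(155,-68,12),bedn=(-50,-68,12)).items():
    print(n,(proj(b,vw(*p))-[210,160])*5)
s=read_state();print(Ro.from_quat(s["orientation"]).as_matrix().round(3))
q=Ro.from_quat(s["orientation"]).as_matrix()
print("tool y yaw",np.degrees(np.arctan2(q[1,1],q[0,1])),"knob tool",tool(vw(92.5,0,86)))
E
```

```text
knobtop [594.30679662  74.05743634]
knobbot [594.40955839 124.441473  ]
brktop [423.33216015 210.55830115]
blocktop [521.8042536  186.46916602]
head [458.01394694 188.49596226]
pin [353.55006662  87.00971013]
bedc [742.77049086 317.2015804 ]
bedn [326.85686623 355.44346792]
[[-0.93   0.367 -0.   ]
 [ 0.367  0.93  -0.001]
 [ 0.    -0.001 -1.   ]]
tool y yaw 68.46784088081803 knob tool [-552.23704682 -293.54912124  128.29759983]
```

View pics/c1.png

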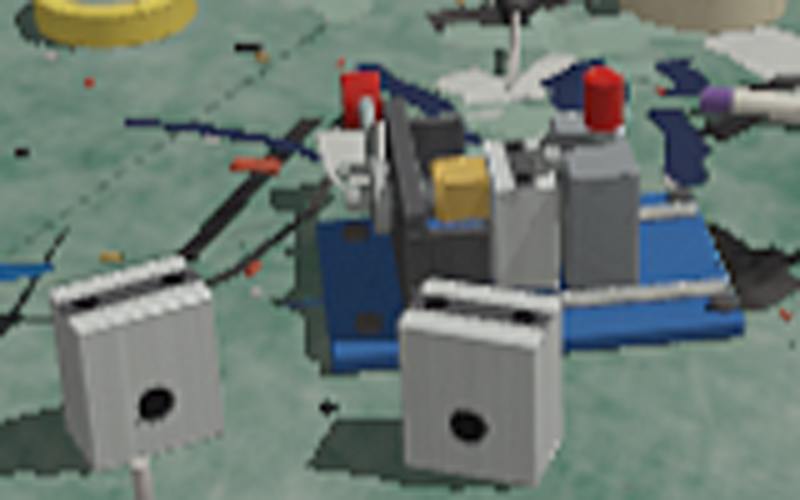

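Emit:
{"fn": "move_arm", "kwargs": {"deltas": [[0, [-270, -142, 0], [0, 0, -25.4]], [0, [-270, -142, 0], [0, 0, -25.4]], [0, [-270, -142, 0], [0, 0, -25.4]], [0, [-270, -142, 0], [0, 0, -25.4]], [0, [-270, -142, 0], [0, 0, -25.4]]]}}

```text
time: 0.88
tcp_pos: [0.4088, 0.3048, 0.2147]
orientation: [-0.034, 0.999, 0.0, 0.0]
contact_force: [0.1, 0.7, -0.2]
finger_gap: 0.0918
```

Emit:
{"fn": "move_arm", "kwargs": {"deltas": [[0, [-184, -248, 20], [0, 0, 0]], [0, [-184, -248, 20], [0, 0, 0]], [0, [-184, -248, 20], [0, 0, 0]], [0, [-184, -248, 20], [0, 0, 0]], [0, [-184, -248, 20], [0, 0, 0]]]}}

```text
time: 1.5
tcp_pos: [0.6092, 0.0695, 0.1944]
orientation: [-0.033, 0.999, 0.0, 0.0]
contact_force: [0.7, 1.5, -0.1]
finger_gap: 0.0921
```

```bash
python3 - <<'E'
from h import *
f=grab_frame("wrist");save(f,"w0")
s=read_state();print(s["tcp_pos"],s["q"])
V=np.array([.5245,.0525,0]);R=Ro.from_euler('z',3.9,degrees=True)
def vw(x,y,z): return V+R.apply(np.array([x,y,z])/1000)
for n,p in dict(knobtop=(97,0,118),bt1=(0,-62,84),bt2=(0,62,84),b1=(68,-25,72),b2=(68,25,72),head=(23,0,72)).items():
    print(n,proj(f,vw(*p)).round(1))
E
```

```text
[0.6124629  0.06334071 0.19338434] [-0.09100362  0.27646366  1.50174788 -0.00368832  1.36101346 -1.72347713]
knobtop [304.4 220.5]
bt1 [239.  112.1]
bt2 [369.7 111.7]
b1 [282.1 179.6]
b2 [329.4 179.5]
head [305.2 135.9]
```

View pics/w0.png

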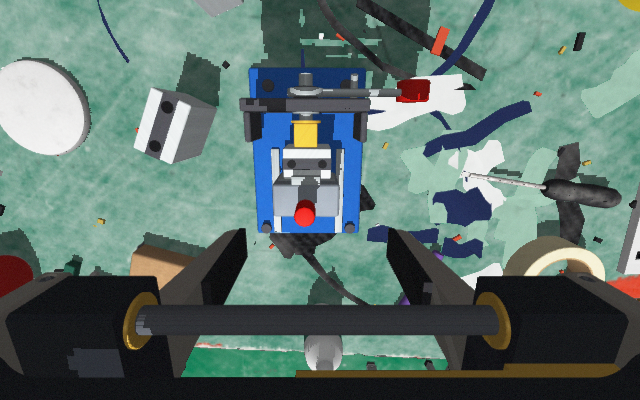

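Emit:
{"fn": "move_arm", "kwargs": {"deltas": [[0, [-7, -5, 50], [0, 0, 0]], [0, [-7, -5, 107], [0, 0, 0]], [0.5, [-7, -5, 107], [0, 0, 0]], [1, [-7, -5, 107], [0, 0, 0]], [1, [-7, -5, 107], [0, 0, 0]]]}}

```text
time: 2.17
tcp_pos: [0.6169, 0.0671, 0.0902]
orientation: [-0.034, 0.999, -0.0, 0.002]
contact_force: [-0.6, -1.2, -0.3]
finger_gap: 0.0638
```

Emit:
{"fn": "move_arm", "kwargs": {"deltas": [[1, [0, 0, 0], [0, 0, 0]], [1, [0, 0, 0], [0, 0, 0]], [1, [0, 0, 0], [0, 0, 0]]]}}

```text
time: 2.55
tcp_pos: [0.6157, 0.0657, 0.0881]
orientation: [-0.034, 0.999, -0.001, 0.0]
contact_force: [0.1, -12.3, -0.3]
finger_gap: 0.0337
```

Emit:
{"fn": "move_arm", "kwargs": {"deltas": [[1, [-3, -5, 1], [0, 0, 0]], [1, [-3, -5, 1], [0, 0, 0]], [1, [-3, -5, 1], [0, 0, 0]], [1, [-3, -5, 1], [0, 0, 0]], [1, [-3, -5, 1], [0, 0, 0]]]}}

```text
time: 3.18
tcp_pos: [0.6189, 0.0587, 0.0869]
orientation: [-0.034, 0.999, -0.003, -0.0]
contact_force: [-1.1, -10.3, 0.6]
finger_gap: 0.0193
```

Emit:
{"fn": "move_arm", "kwargs": {"deltas": [[1, [-8, -1, 0], [0, 0, 0]], [1, [-17, -1, 0], [0, 0, 0]], [1, [-26, -1, 0], [0, 0, 0]], [1, [-28, -1, 0], [0, 0, 0]], [1, [-28, -1, 0], [0, 0, 0]]]}}

```text
time: 3.8
tcp_pos: [0.6423, 0.0602, 0.0868]
orientation: [-0.034, 0.999, -0.002, -0.006]
contact_force: [-18.2, -8.9, 13.8]
finger_gap: 0.0194
```

Emit:
{"fn": "move_arm", "kwargs": {"deltas": [[1, [-2, 0, 0], [0, 0, 0]], [1, [-2, 0, 0], [0, 0, 0]]]}}

```text
time: 4.05
tcp_pos: [0.6425, 0.0602, 0.0867]
orientation: [-0.034, 0.999, -0.002, -0.008]
contact_force: [-24.6, -9.9, 17.3]
finger_gap: 0.0197
```

Emit:
{"fn": "move_arm", "kwargs": {"deltas": [[1, [4, 0, 0], [0, 0, 0]], [0.3, [4, 0, 0], [0, 0, 0]], [0, [4, 0, 0], [0, 0, 0]], [0, [4, 0, -50], [0, 0, 0]], [0, [4, 0, -80], [0, 0, 0]]]}}

```text
time: 4.68
tcp_pos: [0.6457, 0.0632, 0.1689]
orientation: [-0.034, 0.999, 0.0, 0.001]
contact_force: [0.7, 0.7, -0.1]
finger_gap: 0.0573
```

Emit:
{"fn": "move_arm", "kwargs": {"deltas": [[0, [20, 0, -10], [0, 0, 0]], [0, [40, 0, -10], [0, 0, 0]], [0, [40, 0, -10], [0, 0, 0]]]}}

```text
time: 5.05
tcp_pos: [0.6044, 0.0605, 0.1767]
orientation: [-0.034, 0.999, 0.0, 0.0]
contact_force: [-0.2, -0.3, -0.4]
finger_gap: 0.0873
```

```bash
python3 - <<'E'
from h import *
f=grab_frame("wrist");save(f,"w1");t=grab_frame("top");g=grab_frame("side")
A=cv2.resize(f["color"][70:300,200:420],None,fx=2.2,fy=2.2); B=cv2.resize(g["color"][160:250,260:370],None,fx=2.8,fy=2.8)
C=np.zeros((510,800,3),np.uint8);C[:A.shape[0],:A.shape[1]]=A;C[:B.shape[0],488:488+B.shape[1]]=B
cv2.imwrite("pics/c2.png",C[:,:,::-1])
s=read_state();print(s["time"],s["tcp_pos"],s["contact_force"],s["finger_gap"])
V=np.array([.5245,.0525,0]);R=Ro.from_euler('z',3.9,degrees=True)
def vw(x,y,z): return V+R.apply(np.array([x,y,z])/1000)
for n,p in dict(knobtop=(122,0,118),bt1=(0,-62,84),bt2=(0,62,84),n1=(36,-25,72),n2=(36,25,72),b1=(68,-25,72),b2=(68,25,72),j1=(95,-35,81),j2=(95,35,81),head=(23,0,72)).items():
    print(n,((proj(f,vw(*p))-[200,70])*2.2).round(),((proj(g,vw(*p))-[260,160])*2.8+[488,0]).round())
E
```

```text
5.2 [0.60540741 0.06024607 0.17644919] [ 0.07764323 -0.32542244 -0.22679462] 0.09171835744307087
knobtop [250. 416.] [714.  39.]
bt1 [ 97. 105.] [585. 118.]
bt2 [402. 105.] [571.  53.]
n1 [193. 190.] [622. 106.]
n2 [307. 190.] [615.  80.]
b1 [195. 261.] [658. 103.]
b2 [305. 261.] [650.  77.]
j1 [173. 323.] [690.  97.]
j2 [328. 323.] [677.  61.]
head [250. 160.] [604.  94.]
```

View pics/c2.png

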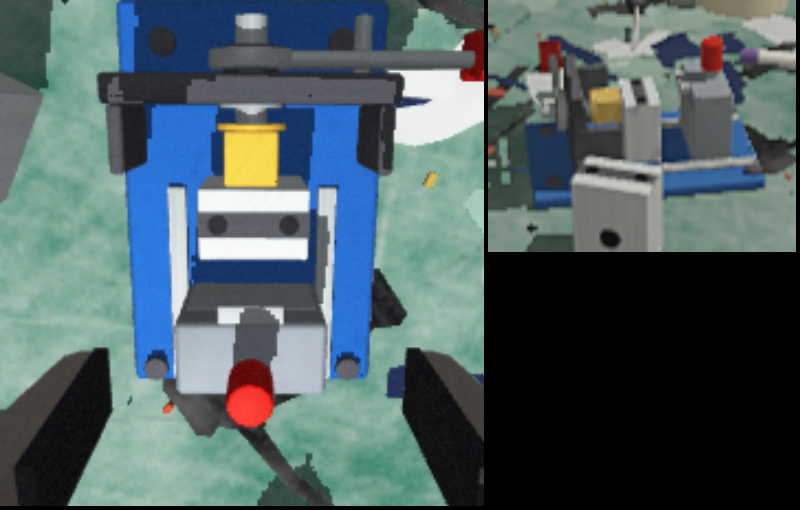

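Emit:
{"fn": "move_arm", "kwargs": {"deltas": [[0, [29, -1.5, 30], [0, 0, 0]], [0, [29, -1.5, 70], [0, 0, 0]], [0, [29, -1.5, 115], [0, 0, 0]], [0, [29, -1.5, 144], [0, 0, 0]], [0.2, [29, -1.5, 144], [0, 0, 0]]]}}

```text
time: 5.82
tcp_pos: [0.5741, 0.0569, 0.0298]
orientation: [-0.034, 0.999, 0.0, -0.003]
contact_force: [0.0, 0.2, 0.3]
finger_gap: 0.0834
```

Emit:
{"fn": "move_arm", "kwargs": {"deltas": [[1, [0, 0, 0], [0, 0, 0]], [1, [0, 0, 0], [0, 0, 0]], [1, [0, 0, 0], [0, 0, 0]], [1, [0, 0, 0], [0, 0, 0]], [1, [0, 0, 0], [0, 0, 0]]]}}

```text
time: 6.45
tcp_pos: [0.5768, 0.0567, 0.0337]
orientation: [-0.034, 0.999, -0.0, 0.001]
contact_force: [-0.8, 0.4, 6.0]
finger_gap: 0.0501
```

Emit:
{"fn": "move_arm", "kwargs": {"deltas": [[1, [0, 0, -10], [0, 0, 0]], [1, [0, 0, -30], [0, 0, 0]], [1, [0, 0, -60], [0, 0, 0]], [1, [0, 0, -90], [0, 0, 0]], [1, [0, 0, -115], [0, 0, 0]]]}}

```text
time: 7.08
tcp_pos: [0.5755, 0.0566, 0.1492]
orientation: [-0.034, 0.999, -0.0, -0.0]
contact_force: [0.3, 0.0, -0.9]
finger_gap: 0.0497
```

Emit:
{"fn": "move_arm", "kwargs": {"deltas": [[1, [3, -20, 0], [0, 0, 0]], [1, [9, -55, 0], [0, 0, 0]], [1, [17, -100, 0], [0, 0, 0]], [1, [25, -145, 0], [0, 0, 0]], [1, [33, -190, 0], [0, 0, 0]]]}}

```text
time: 7.7
tcp_pos: [0.5539, -0.1372, 0.146]
orientation: [-0.033, 0.999, 0.001, -0.002]
contact_force: [0.5, -0.3, -2.4]
finger_gap: 0.0503
```

Emit:
{"fn": "move_arm", "kwargs": {"deltas": [[1, [8, -45, 0], [0, 0, 0]], [1, [15, -85, 0], [0, 0, 0]], [1, [20, -115, 0], [0, 0, 0]], [1, [23, -132, 10], [0, 0, 0]], [1, [23, -132, 30], [0, 0, 0]]]}}

```text
time: 8.32
tcp_pos: [0.5413, -0.2694, 0.1163]
orientation: [-0.033, 0.999, 0.0, -0.0]
contact_force: [0.2, 0.3, -1.8]
finger_gap: 0.0498
```

```bash
python3 - <<'E'
from h import *
f=grab_frame("wrist");save(f,"w2");g=grab_frame("side");save(g,"s2")
A=cv2.resize(f["color"],(500,312)); B=cv2.resize(g["color"][200:360,220:400],None,fx=1.66,fy=1.66)
C=np.zeros((320,800,3),np.uint8);C[:A.shape[0],:500]=A;C[:B.shape[0],500:500+B.shape[1]]=B
cv2.imwrite("pics/c3.png",C[:,:,::-1])
s=read_state();print(s["time"],s["tcp_pos"],s["contact_force"],s["finger_gap"])
# pad from side view
hsv=cv2.cvtColor(g["color"],cv2.COLOR_RGB2HSV);m=((hsv[:,:,1]<40)&(hsv[:,:,2]>150)).astype(np.uint8);m[:255]=0;m[330:]=0;m[:,:270]=0;m[:,345:]=0
xs=np.where(m.sum(0)>3)[0];ys=np.where(m.sum(1)>3)[0];print(xs.min(),xs.max(),ys.min(),ys.max())
th=np.linspace(0,6.28,60)
P=np.array([proj(g,[.543+.0555*np.cos(t),-.268+.0555*np.sin(t),.012]) for t in th]);print(P.min(0),P.max(0))
E
```

```text
8.425 [ 0.53935903 -0.26579724  0.11301212] [-1.61731137  0.8789873  -2.9133428 ] 0.04965225263636549
270 344 255 329
[279.42036716 280.89383752] [336.70876232 319.87122923]
```

View pics/c3.png

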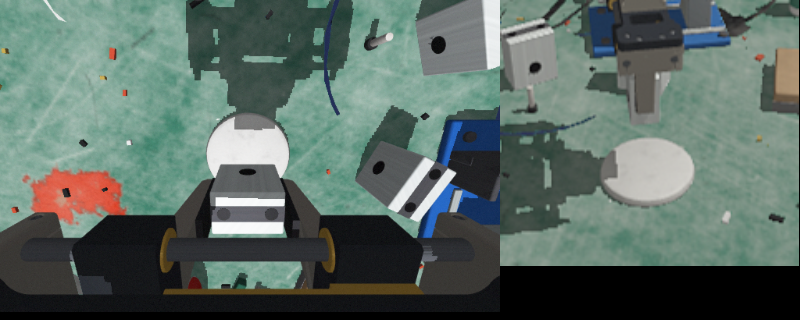

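Emit:
{"fn": "move_arm", "kwargs": {"deltas": [[1, [0, 0, 30], [0, 0, 0]], [1, [0, 0, 55], [0, 0, 0]], [1, [0, 0, 70], [0, 0, 0]], [1, [0, 0, 78], [0, 0, 0]], [1, [0, 0, 80], [0, 0, 0]]]}}

```text
time: 9.05
tcp_pos: [0.542, -0.2681, 0.0376]
orientation: [-0.034, 0.999, 0.0, 0.0]
contact_force: [0.7, 0.4, -2.6]
finger_gap: 0.0498
```

Emit:
{"fn": "move_arm", "kwargs": {"deltas": [[1, [0, 0, 2], [0, 0, 0]], [1, [0, 0, 3], [0, 0, 0]], [1, [0, 0, 4], [0, 0, 0]], [1, [0, 0, 4], [0, 0, 0]]]}}

```text
time: 9.55
tcp_pos: [0.5419, -0.2684, 0.0337]
orientation: [-0.034, 0.999, -0.0, 0.0]
contact_force: [0.5, 0.7, -1.9]
finger_gap: 0.0502
```

Emit:
{"fn": "move_arm", "kwargs": {"deltas": [[1, [0, 0, 0.7], [0, 0, 0]], [1, [0, 0, 1.4], [0, 0, 0]], [1, [0, 0, 1.4], [0, 0, 0]]]}}

```text
time: 9.93
tcp_pos: [0.542, -0.2685, 0.0334]
orientation: [-0.034, 0.999, -0.0, -0.0]
contact_force: [-3.3, 1.9, 6.0]
finger_gap: 0.0498
```

Emit:
{"fn": "move_arm", "kwargs": {"deltas": [[0.3, [0, 0, -0.5], [0, 0, 0]], [0.2, [0, 0, -0.5], [0, 0, 0]], [0.1, [0, 0, -0.5], [0, 0, 0]], [0.1, [0, 0, -20], [0, 0, 0]], [0.1, [0, 0, -70], [0, 0, 0]]]}}

```text
time: 10.55
tcp_pos: [0.5402, -0.2672, 0.1014]
orientation: [-0.034, 0.999, 0.002, -0.002]
contact_force: [-0.5, -0.5, 0.4]
finger_gap: 0.0828
```

Emit:
{"fn": "move_arm", "kwargs": {"deltas": [[0.3, [0, 0, -40], [0, 0, 0]], [0.3, [0, 45, -80], [0, 0, 0]], [0.35, [-10, 105, -80], [0, 0, 0]], [0.35, [-10, 165, -80], [0, 0, 0]], [0.35, [-10, 215, -80], [0, 0, 0]]]}}

```text
time: 11.18
tcp_pos: [0.5374, -0.0512, 0.1839]
orientation: [-0.034, 0.999, -0.0, 0.001]
contact_force: [0.5, 0.6, -0.2]
finger_gap: 0.0599
```

```bash
python3 - <<'E'
from h import *
g=grab_frame("side");t=grab_frame("top")
B=cv2.resize(g["color"][180:340,200:400],None,fx=2,fy=2);A=cv2.resize(t["color"][150:310,270:470],None,fx=2,fy=2)
cv2.imwrite("pics/c4.png",np.hstack([A,B])[:,:,::-1])
s=read_state();print(s["time"],s["tcp_pos"],s["contact_force"],s["finger_gap"],s["q"])
E
```

```text
11.275 [ 0.53706645 -0.04901001  0.1836702 ] [-0.21843519 -0.66398441 -0.7877321 ] 0.05980656277079794 [-3.16014073e-01  9.05318744e-02  1.73375099e+00  1.36868029e-03
  1.31635247e+00 -1.95977003e+00]
```

View pics/c4.png

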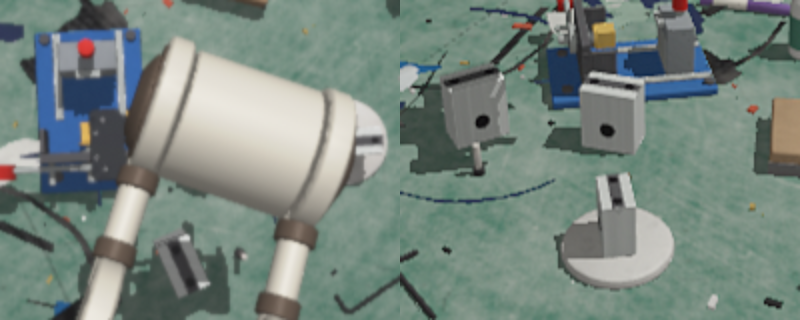

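Emit:
{"fn": "move_arm", "kwargs": {"deltas": [[0.4, [-8, 50, 0], [0, 0, 0]], [0.4, [-17, 103, 20], [0, 0, 0]], [0.4, [-17, 103, 64], [0, 0, 0]], [0.4, [-17, 103, 64], [0, 0, 0]], [0.4, [-17, 103, 64], [0, 0, 0]]]}}

```text
time: 11.9
tcp_pos: [0.5485, 0.0496, 0.1202]
orientation: [-0.033, 0.999, -0.0, 0.001]
contact_force: [0.4, 0.2, 1.0]
finger_gap: 0.0551
```

```bash
python3 - <<'E'
from h import *
f=grab_frame("wrist")
cv2.imwrite("pics/c5.png",f["color"][:,:,::-1])
s=read_state();print(s["time"],s["tcp_pos"],s["orientation"],s["contact_force"],s["finger_gap"])
V=np.array([.5245,.0525,0]);R=Ro.from_euler('z',3.9,degrees=True)
def vw(x,y,z): return V+R.apply(np.array([x,y,z])/1000)
print("vise coords of tcp",R.inv().apply(np.array(s["tcp_pos"])-V)*1000)
for n,p in dict(h1=(11,-12,72),h2=(11,12,72),h3=(35,-12,72),h4=(35,12,72)).items(): print(n,proj(f,vw(*p)).round(1))
E
```

```text
11.95 [0.54897235 0.04957635 0.12064011] [-3.30889607e-02  9.99450733e-01 -3.64806369e-04  1.79418239e-03] [ 1.00903374  0.85008303 -0.80015091] 0.055114282744451425
vise coords of tcp [ 24.21682814  -4.58137823 120.64011295]
h1 [307.1 204.3]
h2 [336.8 204.2]
h3 [307.4 232. ]
h4 [336.3 231.9]
```

View pics/c5.png

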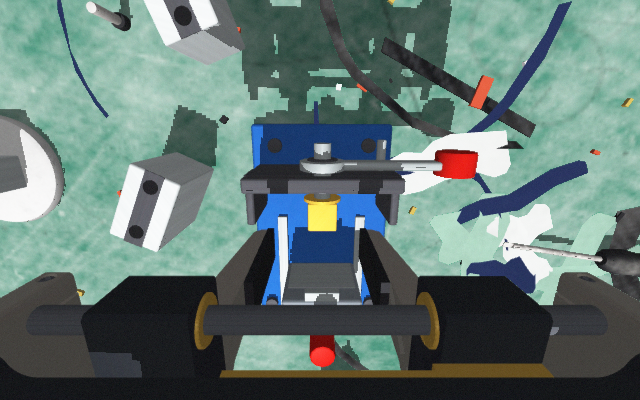

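Emit:
{"fn": "move_arm", "kwargs": {"deltas": [[0.4, [0, 5, 0], [0, 0, 0]], [0.4, [0, 5, 25], [0, 0, 0]], [0.4, [0, 5, 50], [0, 0, 0]], [0.4, [0, 5, 70], [0, 0, 0]], [0.4, [0, 5, 79], [0, 0, 0]]]}}

```text
time: 12.58
tcp_pos: [0.5469, 0.0556, 0.039]
orientation: [-0.034, 0.999, 0.0, -0.0]
contact_force: [-0.6, 0.3, 0.1]
finger_gap: 0.055
```

Emit:
{"fn": "move_arm", "kwargs": {"deltas": [[0.5, [0, 0, 0], [0, 0, 0]], [1, [0, 0, 0], [0, 0, 0]], [1, [0, 0, 0], [0, 0, 0]], [1, [0, 0, 0], [0, 0, 0]], [1, [0, 0, 0], [0, 0, 0]]]}}

```text
time: 13.2
tcp_pos: [0.5478, 0.054, 0.0401]
orientation: [-0.034, 0.999, -0.001, 0.001]
contact_force: [-0.4, -6.2, 1.5]
finger_gap: 0.0237
```

Emit:
{"fn": "move_arm", "kwargs": {"deltas": [[1, [0, 0.8, 0], [-3, 0, 0]], [1, [0, 1.7, -0.1], [-7, 0, 0]], [1, [0, 3, -0.3], [-11, 0, 0]], [1, [0, 4.2, -0.6], [-15, 0, 0]], [1, [0, 5.2, -0.9], [-18, 0, 0]]]}}

```text
time: 13.82
tcp_pos: [0.5474, 0.0602, 0.0411]
orientation: [-0.033, 0.987, 0.157, -0.004]
contact_force: [-1.3, -1.7, 1.1]
finger_gap: 0.0237
```

Emit:
{"fn": "move_arm", "kwargs": {"deltas": [[1, [0, 0, 0], [0, 0, 0]], [1, [0, 0, 0], [0, 0, 0]], [1, [0, 0, 0], [0, 0, 0]]]}}

```text
time: 14.2
tcp_pos: [0.5475, 0.0602, 0.0411]
orientation: [-0.034, 0.987, 0.155, -0.004]
contact_force: [-2.1, -2.8, 5.7]
finger_gap: 0.0239
```

```bash
python3 - <<'E'
from h import *
f=grab_frame("wrist");g=grab_frame("side");t=grab_frame("top")
A=cv2.resize(f["color"][80:260,180:560],(760,360));B=cv2.resize(g["color"][160:260,240:360],(264,220));D=cv2.resize(t["color"][150:270,260:400],(256,220))
C=np.zeros((590,760,3),np.uint8);C[:360]=A;C[365:585,:264]=B;C[365:585,270:526]=D
cv2.imwrite("pics/c6.png",C[:,:,::-1])
s=read_state();print(s["time"],s["tcp_pos"],s["orientation"],s["contact_force"],s["moment"],s["finger_gap"])
V=np.array([.5245,.0525,0]);R=Ro.from_euler('z',3.9,degrees=True)
z=R.inv().apply(Ro.from_quat(s["orientation"]).as_matrix()[:,2]);print("roll",np.degrees(np.arctan2(z[1],-z[2])))
hsv=cv2.cvtColor(g["color"],cv2.COLOR_RGB2HSV);m=(((hsv[:,:,0]<6)|(hsv[:,:,0]>174))&(hsv[:,:,1]>150)&(hsv[:,:,2]>100)).astype(np.uint8)
n,l,st,c=cv2.connectedComponentsWithStats(m[150:200,260:350])
print(st[1:],c[1:]+[260,150])
for d in(0,5,10,15,18,22):
    a=np.radians(d);print(d,proj(g,V+R.apply([-.02,.108*np.cos(a),.06+.108*np.sin(a)])))
E
```

```text
14.35 [0.54745415 0.06016012 0.04108477] [-0.03365053  0.98729578  0.15522563 -0.00443679] [-2.42563205 -2.16091499  5.83450377] [-0.50374609  0.28325422 -0.05805227] 0.023883411530408752
roll 17.866872309356836
[[18 14  7  9 53]
 [76 23  8 12 87]
 [ 3 41  1  1  1]
 [ 0 43  2  1  2]
 [ 5 42  1  1  1]] [[281.03773585 167.50943396]
 [339.51724138 178.72413793]
 [263.         191.        ]
 [260.5        193.        ]
 [265.         192.        ]]
0 [281.16143742 179.99086655]
5 [280.99450859 176.93462634]
10 [280.85101077 174.01002037]
15 [280.73212657 171.23649554]
18 [280.67307308 169.65295152]
22 [280.60912288 167.64416745]
```

View pics/c6.png

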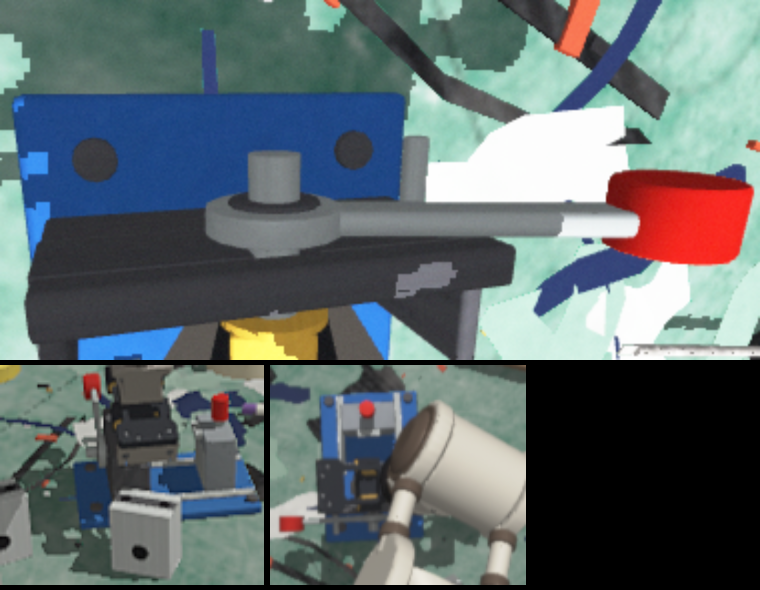

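```bash
python3 -c "
from h import *
s=read_state();print(s['time'],s['finger_gap']);print(close_job())"
```

```text
14.35 0.023883411530408752
the job is handed in; nothing more can be done
None
```

The job is done and handed in at 14.35 s of the 64 s allowed; the hand-in gave no verdict.

- **Jaw:** I pulled it open by the red knob until it met the stop. In a close wrist picture the jaw face lay where the fully open position predicts, to about 1 mm. The last pictures still showed it open. The arm's own travel read only about 23.6 mm of the 26 mm. I put the difference down to the hand tilting under the roughly 25 N pull, so I went by the picture.
- **Block:** I took the small block out of the vise, stood it on the pale foam pad and let go. A later side picture showed it upright on the pad. I did not check it again after gripping the bolt head.
- **Bolt:** I gripped the brass head, with the fingers 23.9 mm apart on the 24 mm cube, and rolled the gripper to 17.9°. From the side picture, the red weight had risen by about 18 to 22°, roughly 0.31 to 0.38 rad, which is inside the allowed range. The arm was still gripping at hand-in. The forces were steady at about 7 N.

I did not go near the screwdriver, cap screw, sanding block or the larger look-alike blocks, and did not touch the spanner.

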